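# Pin the crank onto the pasta roller

## Robot

A 7-joint arm with a two-finger parallel gripper is mounted at the origin on a cart in front of the work surface, level with it; the furniture and walls round the work are solid. World frame = base frame: x ahead of the robot, y to its left, z up, the work surface at z = 0. Lengths are in m, angles in degrees, forces in N, time in s.
With the tool pointing down it reaches from about 0.4 to 0.85 m from the base axis. Payload 10.4 kg.
Tool frame: the origin (TCP) lies midway between the tips of the shut fingers; the grasp point (between the pads) lies 19 mm behind it; z points along the fingers, y is the line along which they close (so a half turn about z gives the same grasp; the last joint's range is limited). The gripper opens to 85 mm and grips with 20 to 120 N. Pads are 22 mm wide; open, the fingers measure 114 mm over their backs; the gripper's body (76 mm by 85 mm) begins 54 mm behind the grasp point. The pads swing forward as they close: fully open they stand 13 mm farther back than shut.
Start: joints at [75.596, 19.034, -3.707, 83.658, 1.238, 77.344, -5.071], TCP at [0.142, -0.609, 0.2] pointing down, gripper open.
Joint ranges: [-148.97, 148.97], [-28.65, 121.19], [-84.17, 76.75], [9.2, 138.47], [-72.65, 252.65], [3.7, 117.97], [-149.18, 149.18]. Speed limits (degrees/s): [127.2, 127.2, 159.86, 159.86, 180, 180, 180].

## Interface

Orientations are given as a 3x3 rotation matrix whose columns are the frame's x, y, z axes.
In Python, from station import env gives the robot as it stands. The module is installed in compiled form; this text tells all that it offers.
- The arm moves only by the tool move_arm, never from a script. Its argument "targets" is a list of rows, each a list of 5 numbers: the shift along the world's x, y, z as a fraction of full scale, then the turn about the world's z as a fraction of full scale, then the closure, from 0 (fully open) to 1 (shut). A call has 1 to 20 rows; each row is the pose to reach, as a shift and turn from the pose commanded when the call began; what a row does not reach only later rows make up. Full scale, the value 1, is 100 mm for a shift and 90 degrees for a turn. A row lasts 1/12 s, in which the tool goes at most 41.7 mm and 7.16 degrees, less where a joint would pass 70% of its speed; a pose out of reach is approached as far as the arm can. A call with a number of a shift or a turn outside -1 to 1 is refused whole. A call with a gripper value outside its range is refused whole. The fingers move at their own pace and stop on an object; the grip force is fixed at half the most. Time passes only in rows, so rows that repeat a pose let the fingers close. It gives the time, the measured TCP pose, the force, the opening and the grip force at its end, in the units of the state.
- env.get_state(): the state, without advancing time (a new reading comes with each control period).
- env.grab_frame(name): name is "side" or "top" or "wrist"; returns a dict with "img" (420x560x3 uint8, blue, green, red), "depth" (420x560 float32, m along the optical axis (not along the pixel's ray), 0 where there is no reading), "K" (3x3 intrinsics, pixels), "view" (4x4, takes a point from world to camera coordinates). Camera axes: x right, y up, looking along -z (the intrinsics and any distortion apply to the point x, -y, -z); pixel columns grow to the right and rows downward; lengths in m; the calibration is good to about 2 mm. A picture is of the moment at which its call begins.
- env.close_job(): hands the job in; it is judged then, once.
The state is a dict: "t": time; "joint_positions": joint angles; "joint_vel": joint speeds; "effort": joint torques, N m; "ee_pos": TCP position; "tcp_rot": TCP orientation; "wrist_force": force on the tool from outside, world axes, zero at the start; "moment": the same for the moment, N m; "finger_gap": finger opening in m; "gripper_force": force on a finger pad.
Only numpy, scipy, OpenCV 4.12 (cv2) and the standard library are available. Lean on these libraries where they do the work, as an engineer would, in place of code of your own. Each camera call takes 0.05 s, during which the arm holds its last target. There are 200 camera calls.

## Task

The crank of the pasta roller is only pushed onto its shaft. Take the pin with the wire ring out of the wooden block and put it down through the hole in the end of the shaft until its collar sits on the shaft, with the ring pointing away from the machine, out beyond the shaft's end. Then press the far end of the ring down until it snaps round the shaft's end and in against the pin's tail, let go, and leave the plain pin without a ring standing in the block.

Things in the scene. Friction and masses are not known exactly. Their poses are not given: they have to be found in the camera images.
- linchpin_grip (a point): Steel pin with a wire ring, upright in either hole of a wooden block 72 mm high. Point: middle of its head, 36 mm above the underside of its 28 mm collar. Head 16 mm in x, 18 mm in y, top 18 mm above this point; shank 10 mm thick, tip 66 mm below the collar's underside. z up; the ring stands out to -y, its hinge 27 mm below this point: pinch the head across x, tips at most 22 mm below it. 0.19 kg
- ring_end (a point): Middle of the far end of the linchpin's ring (5 mm wire, 57 mm wide), 62 mm from the pin's axis along the pin's -y. While open it is level with the hinge and clear above block or shaft. Press here from above, 0.5 N; once some 22 mm below the hinge it snaps shut by itself
- lock_ring (a joint): Swing of the ring about the pin's x axis: 0 open (level, out to the pin's -y), 1.43 rad shut (hanging down against the pin's tail). An over-centre spring holds it open below about 0.25 rad and snaps it shut beyond about 0.35 rad. Round the shaft it can shut only when it points away from the machine
- shaft_hole (a point): Centre of the mouth of the 14 mm through hole, flared, in the flat top of the pasta roller's shaft end, 135 mm above the worktop. z up; the shaft's free end is 18 mm to -y; crank hub 22 mm to +y (4 mm higher than this point), machine 55 mm to +y (40 mm higher at most). Shaft end 32 mm wide (x), 30 mm thick. Pin seated: collar's underside at this point, its axes parallel to these
- plain_pin_grip (a point): Bystander: a pin with the same head and collar but no ring, in the other hole of the block, 110 mm from the linchpin. Point: middle of its head, 36 mm above the collar's underside

How it is judged (in metres and radians):
On the way:
1. the linchpin is seated in the shaft's hole with its ring still open (z of linchpin_grip in the frame of shaft_hole below 0.044 m and horizontal distance between linchpin_grip and shaft_hole below 0.015 m and value of joint lock_ring below 0.3 rad), for 0.2 s.
At the end, for the whole second after the job is handed in: The linchpin stands upright (within 11 degrees) in the shaft's hole, its head within 15 mm of the hole's axis and its collar within 8 mm of the shaft's top; its ring is shut (beyond 1.2 rad); the plain pin is within 30 mm of where it stood (z of linchpin_grip in the frame of shaft_hole between 0.028 and 0.044 m and horizontal distance between linchpin_grip and shaft_hole below 0.015 m and angle between linchpin_grip's own z axis and vertical below 0.2 rad and value of joint lock_ring above 1.2 rad and distance of plain_pin_grip from where it was at the start of the episode below 0.03 m); the robot touches nothing.
It fails at once if the plain pin is taken out of its place (distance of plain_pin_grip from where it was at the start of the episode above 0.03 m).
It also fails if it takes over 48 s, if anything falls off the work surface, if the arm or the gripper's body presses on something with over 40 N, if the wrist force passes 120 N, or if a joint passes its speed limit or range.

## Working session

There is one attempt and no reset: what is moved stays moved. The work goes in short steps, Python scripts to look and compute and a tool call to move; the robot and the scene stay as the last step left them, time stands still between calls to the robot, and variables do not carry over. Pictures are saved under pics/ and viewed, at most 10 in all, crops included, and the job is handed in when it is done.

Besides the shell and the picture viewer there is one more tool, called as name(argument=value, ...), one argument or row to a line, values as JSON. move_arm: Moves the arm, as the interface text tells. Its arguments: {"type":"object","properties":{"targets":{"type":"array","items":{"type":"array","items":{"type":"number","minimum":-1,"maximum":1}}}},"required":["targets"]}

```bash
mkdir -p pics
cat > h.py <<'E'
import numpy as np, cv2
from station import env
def grab(n):
    f=env.grab_frame(n); return f
def pts(f):
    "world xyz for each pixel from depth"
    K=f["K"];d=f["depth"];h,w=d.shape
    u,v=np.meshgrid(np.arange(w),np.arange(h))
    x=(u-K[0,2])/K[0,0]*d; y=(v-K[1,2])/K[1,1]*d
    c=np.stack([x,-y,-d,np.ones_like(d)],-1)
    return (c@np.linalg.inv(f["view"]).T)[...,:3]
E
python3 - <<'E'
from h import *
s=env.get_state(); print({k:np.round(v,3).tolist() for k,v in s.items()})
for n in("side","top","wrist"):
    f=grab(n); cv2.imwrite(f"pics/{n}0.png",f["img"]); np.savez(f"{n}0.npz",**f)
    print(n,f["K"].tolist(),np.linalg.inv(f["view"]).round(3).tolist())
a=cv2.imread("pics/side0.png");b=cv2.imread("pics/top0.png")
E
```

```text
{'t': 0.0, 'joint_positions': [75.596, 19.073, -3.706, 83.704, 1.238, 77.342, -5.07], 'joint_vel': [-0.024, 0.066, -0.041, -0.022, -0.039, 0.014, 0.073], 'effort': [0.001, -62.544, 0.049, -39.16, 0.016, 0.01, -0.0], 'ee_pos': [0.142, -0.608, 0.199], 'tcp_rot': [[0.974, 0.227, -0.0], [0.227, -0.974, 0.001], [-0.0, -0.001, -1.0]], 'wrist_force': [-0.372, -0.91, 0.15], 'moment': [0.038, 0.03, 0.005], 'gripper_force': 0.0, 'finger_gap': 0.085}
side [[465.08353325981545, 0.0, 281.2870180360896], [0.0, 465.08353325981545, 208.82353534813237], [0.0, 0.0, 1.0]] [[1.0, -0.014, -0.021, 0.463], [-0.009, 0.576, -0.817, -0.866], [0.024, 0.817, 0.576, 0.632], [0.0, 0.0, 0.0, 1.0]]
top [[474.1253173167661, 0.0, 279.86902114015714], [0.0, 474.1253173167661, 211.8093336151943], [0.0, 0.0, 1.0]] [[0.013, 0.994, -0.107, 0.377], [-1.0, 0.013, 0.001, -0.148], [0.002, 0.107, 0.994, 1.09], [0.0, 0.0, 0.0, 1.0]]
wrist [[362.2931721379629, 0.0, 279.8109876783528], [0.0, 362.2931721379629, 214.18651882922072], [0.0, 0.0, 1.0]] [[0.226, 0.928, 0.297, 0.219], [-0.974, 0.216, 0.068, -0.592], [-0.001, -0.305, 0.952, 0.373], [0.0, 0.0, 0.0, 1.0]]
```

View pics/side0.png

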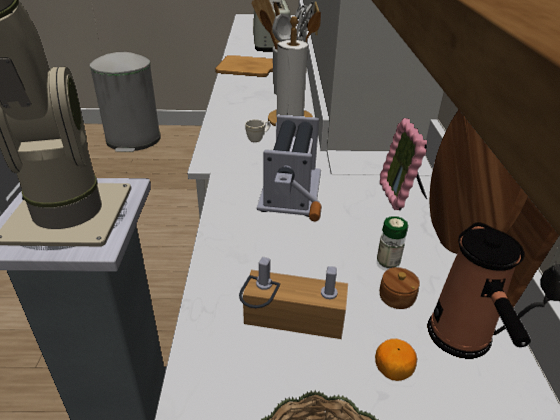

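View pics/top0.png

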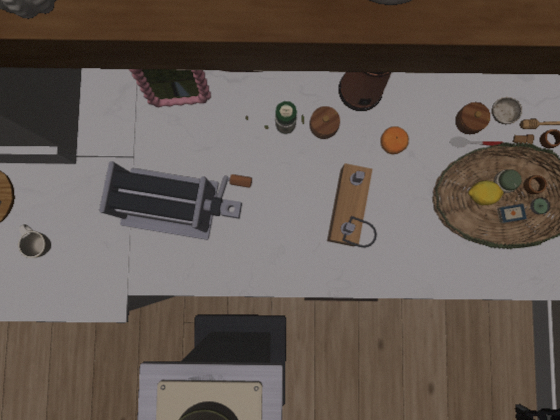

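The side view shows the linchpin head at about (264,270), its ring hanging to the left front. The plain pin is at (331,280) and the shaft end near (284,175). In the top view the linchpin is at (349,228), the ring's far end near (376,233), the plain pin at (357,178) and the shaft end at (232,208).

Run:
```python
from h import *
S=np.load("side0.npz");T=np.load("top0.npz")
np.set_printoptions(suppress=True,precision=4)
P=pts(T);Q=pts(S)
# heads: points with z>0.11 around pins, top cam
for nm,A,(u0,u1,v0,v1),z0,z1 in [("lin",P,(335,385,215,250),.112,.16),("plain",P,(345,375,165,190),.112,.16),("ring",P,(335,385,215,250),.076,.09),("shaft",P,(200,245,195,222),.125,.145),("linS",Q,(250,280,250,290),.112,.16),("plainS",Q,(320,345,260,300),.112,.16),("ringS",Q,(235,285,265,312),.076,.088),("shaftS",Q,(265,310,160,200),.128,.142)]:
    B=A[v0:v1,u0:u1].reshape(-1,3); m=(B[:,2]>z0)&(B[:,2]<z1); B=B[m]
    print(nm,len(B),B.mean(0) if len(B) else 0,B.min(0) if len(B) else 0,B.max(0) if len(B) else 0)
def crop(im,u0,u1,v0,v1,k):return cv2.resize(im[v0:v1,u0:u1],None,fx=k,fy=k,interpolation=cv2.INTER_CUBIC)
a=crop(T["img"],325,385,160,250,6);b=crop(T["img"],195,255,165,255,6)
cv2.imwrite("pics/c1.png",np.hstack([a,b]))
```

```text
lin 77 [ 0.4525 -0.2909  0.1246] [ 0.4436 -0.3005  0.1124] [ 0.4618 -0.2818  0.1294]
plain 76 [ 0.5597 -0.3108  0.1241] [ 0.5525 -0.3198  0.1125] [ 0.5678 -0.3025  0.13  ]
ring 254 [ 0.4447 -0.3132  0.0825] [ 0.4125 -0.3538  0.076 ] [ 0.4812 -0.2692  0.0894]
shaft 563 [ 0.4888 -0.0279  0.1342] [ 0.4646 -0.0677  0.1251] [0.5129 0.0119 0.1447]
linS 135 [ 0.4523 -0.2991  0.1229] [ 0.4438 -0.3069  0.1121] [ 0.4617 -0.2869  0.129 ]
plainS 139 [ 0.5595 -0.319   0.1229] [ 0.5516 -0.3255  0.1121] [ 0.5682 -0.3063  0.1291]
ringS 396 [ 0.4443 -0.3196  0.0832] [ 0.4123 -0.3573  0.0761] [ 0.4792 -0.2809  0.0879]
shaftS 539 [ 0.4911 -0.0213  0.1353] [ 0.4474 -0.0716  0.128 ] [0.5421 0.014  0.1419]
```

View pics/c1.png

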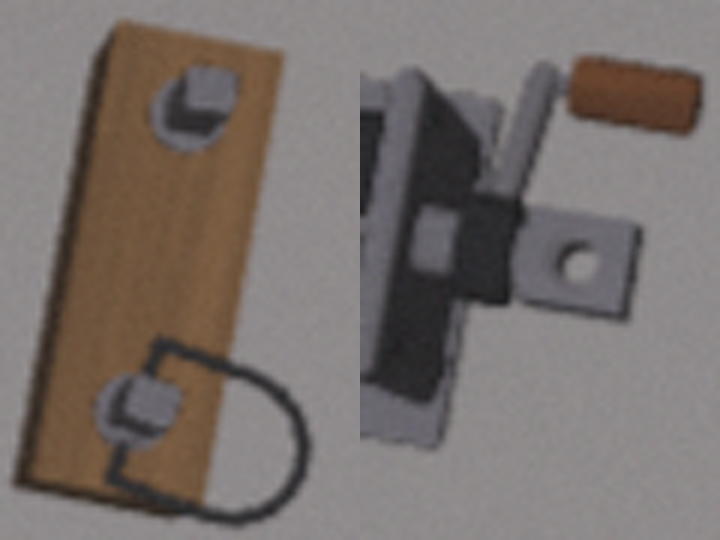

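```bash
cat >> h.py <<'E'
def rays(f,uv,z):
    K=f["K"];uv=np.atleast_2d(np.asarray(uv,float));C=np.linalg.inv(f["view"])
    d=np.c_[(uv[:,0]-K[0,2])/K[0,0],-(uv[:,1]-K[1,2])/K[1,1],-np.ones(len(uv))]@C[:3,:3].T
    o=C[:3,3]; return o+d*((z-o[2])/d[:,2])[:,None]
def rect(B):
    c,s,a=cv2.minAreaRect((B[:,:2]*1000).astype(np.float32)); return np.round(c,1),np.round(s,1),round(a,1)
E
python3 - <<'E'
from h import *
S=np.load("side0.npz");T=np.load("top0.npz")
np.set_printoptions(suppress=True,precision=4)
for n,f,wl,wp,wr,ws in [("top",T,(335,365,215,242),(345,375,165,190),(335,385,210,250),(217,245,192,222)),("side",S,(250,280,250,290),(320,345,260,300),(235,285,260,312),(265,310,160,190))]:
    P=pts(f); g=f["img"].astype(int)
    for nm,w in (("lin",wl),("plain",wp)):
        sl=np.s_[w[2]:w[3],w[0]:w[1]]; m=np.abs(P[sl][...,2]-.126)<.005
        v,u=np.nonzero(m); B=rays(f,np.c_[u+w[0],v+w[2]],.126); m2=P[sl][v,u,2]>.1235
        print(n,nm,m2.sum(),B[m2].mean(0)[:2],rect(B[m2]))
    sl=np.s_[wr[2]:wr[3],wr[0]:wr[1]]; m=(g[sl].max(-1)<75)&(np.abs(P[sl][...,2]-.081)<.009)
    v,u=np.nonzero(m);B=rays(f,np.c_[u+wr[0],v+wr[2]],.081)[:,:2]
    print(n,"ring",len(B),B.mean(0),rect(B))
    sl=np.s_[ws[2]:ws[3],ws[0]:ws[1]]; m=np.abs(P[sl][...,2]-.135)<.003
    v,u=np.nonzero(m);B=rays(f,np.c_[u+ws[0],v+ws[2]],.135)
    print(n,"shaft",len(B),rect(B),B.min(0),B.max(0))
# hole in top
print("hole",rays(T,[231.7,208.4],.135))
# corners of shaft end top (crop px) and block edges
cr=lambda x,y,u0,v0:(u0+x/6-.4,v0+y/6-.4)
print("shaft corners",rays(T,[cr(640-360,226,195,165),cr(628-360,320,195,165)],.135))
print("block corners",rays(T,[cr(120,22,325,160),cr(284,52,325,160),cr(16,485,325,160)],.072))
E
```

```text
top lin 58 [ 0.4528 -0.2915] (array([ 452.8, -291.4]), array([18.1, 15.3]), 68.7)
top plain 58 [ 0.5605 -0.3116] (array([ 560.1, -311. ]), array([14.6, 16.6]), 0.7)
top ring 150 [ 0.4432 -0.318 ] (array([ 441.9, -318.8]), array([68.3, 57.7]), 64.0)
top shaft 260 (array([487.6, -42.5]), array([47.4, 32.1]), 81.2) [ 0.4699 -0.0676  0.135 ] [ 0.5044 -0.0208  0.135 ]
side lin 81 [ 0.4522 -0.2966] (array([ 452.3, -296.7]), array([21.1, 15.9]), 67.6)
side plain 83 [ 0.5603 -0.316 ] (array([ 560.2, -315.9]), array([19.5, 14.5]), 84.9)
side ring 288 [ 0.4429 -0.3225] (array([ 442.6, -319. ]), array([73.8, 55.8]), 70.3)
side shaft 315 (array([490. , -30.3]), array([87.2, 95.8]), 82.7) [ 0.4474 -0.0742  0.135 ] [0.5418 0.015  0.135 ]
hole [[ 0.4854 -0.051   0.135 ]]
shaft corners [[ 0.4981 -0.0702  0.135 ]
 [ 0.4662 -0.0668  0.135 ]]
block corners [[ 0.5949 -0.2888  0.072 ]
 [ 0.5846 -0.3484  0.072 ]
 [ 0.426  -0.2512  0.072 ]]
```

move_arm(
  targets=[
    [0.2, 0.2, 0.05, 0.05, 0],
    [0.4, 0.4, 0.1, 0.12, 0],
    [0.6, 0.6, 0.15, 0.19, 0],
    [0.8, 0.8, 0.2, 0.26, 0],
    [1, 1, 0.2, 0.32, 0],
    [1, 1, 0.2, 0.35, 0],
  ],
)

```text
t: 0.65
ee_pos: [0.2473, -0.5046, 0.2206]
tcp_rot: [[0.703, 0.711, 0.002], [0.712, -0.703, 0.001], [0.002, 0.001, -1.0]]
wrist_force: [0.9, 0.3, 0.1]
finger_gap: 0.0853
gripper_force: 0.0
```

move_arm(
  targets=[
    [0.2, 0.2, 0, 0.07, 0],
    [0.4, 0.4, 0, 0.14, 0],
    [0.6, 0.6, 0, 0.21, 0],
    [0.8, 0.8, 0, 0.26, 0],
    [1, 1, 0, 0.26, 0],
    [1, 1, 0, 0.26, 0],
  ],
)

```text
t: 1.15
ee_pos: [0.3465, -0.4039, 0.2202]
tcp_rot: [[0.367, 0.93, 0.002], [0.93, -0.367, 0.001], [0.002, 0.001, -1.0]]
wrist_force: [1.3, 0.7, -0.0]
finger_gap: 0.0857
gripper_force: 0.0
```

move_arm(
  targets=[
    [0.2, 0.2, 0, 0, 0],
    [0.4, 0.4, 0, 0, 0],
    [0.6, 0.6, 0, 0, 0],
    [0.7, 0.7, 0, 0, 0],
    [0.75, 0.75, 0, 0, 0],
    [0.75, 0.75, 0, 0, 0],
    [0.75, 0.75, 0, 0, 0],
  ],
)

```text
t: 1.73
ee_pos: [0.416, -0.3345, 0.2198]
tcp_rot: [[0.375, 0.927, -0.001], [0.927, -0.375, -0.0], [-0.0, -0.0, -1.0]]
wrist_force: [-0.4, 0.1, 0.1]
finger_gap: 0.0854
gripper_force: 0.0
```

Run:
```python
from h import *
s=env.get_state(); print({k:np.round(v,3).tolist() for k,v in s.items()})
for n in("wrist","top"):
    f=grab(n); cv2.imwrite(f"pics/{n}1.png",f["img"]); np.savez(f"{n}1.npz",**f)
```

```text
{'t': 1.733, 'joint_positions': [56.114, 8.532, -24.508, 94.758, 3.637, 77.514, 9.025], 'joint_vel': [0.969, -0.072, 1.01, 0.043, 0.097, 0.014, 0.177], 'effort': [-1.64, -47.398, -3.475, -39.193, -0.171, -0.024, -0.125], 'ee_pos': [0.416, -0.335, 0.22], 'tcp_rot': [[0.375, 0.927, -0.001], [0.927, -0.375, -0.0], [-0.0, -0.0, -1.0]], 'wrist_force': [-0.435, 0.149, 0.058], 'moment': [-0.032, 0.042, -0.039], 'gripper_force': 0.0, 'finger_gap': 0.085}
```

View pics/wrist1.png

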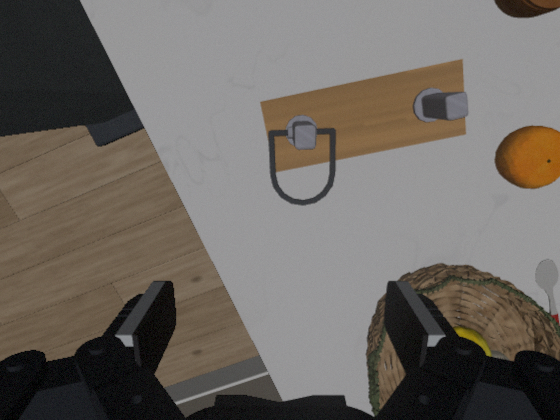

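The wrist view shows the linchpin head at (304,135) and the ring opening down to (303,204), squared up with the gripper. Next I measure it from here.

Run:
```python
from h import *
np.set_printoptions(suppress=True,precision=4)
f=np.load("wrist1.npz");P=pts(f);g=f["img"].astype(int)
for nm,w in (("lin",(285,325,112,160)),("plain",(410,475,80,130))):
    sl=np.s_[w[2]:w[3],w[0]:w[1]];m=P[sl][...,2]>.1225
    v,u=np.nonzero(m);B=rays(f,np.c_[u+w[0],v+w[2]],.126)
    print(nm,len(B),B.mean(0),rect(B))
w=(262,345,120,215);sl=np.s_[w[2]:w[3],w[0]:w[1]]
m=(g[sl].max(-1)<80)&(np.abs(P[sl][...,2]-.081)<.01)
v,u=np.nonzero(m);B=rays(f,np.c_[u+w[0],v+w[2]],.081);print("ring",len(B),rect(B))
R=np.array([[.375,.927],[.927,-.375]]);b=B[:,:2]@R
print(b.min(0),b.max(0),"far end",B[b[:,0]<b[:,0].min()+.004].mean(0))
# side mask legs straightness
for a in np.linspace(b[:,0].min()+.03,b[:,0].max()-.008,4):
    q=b[np.abs(b[:,0]-a)<.002,1]; print(a,q.min(),q.max(),(q.min()+q.max())/2)
# block long edges
m=cv2.inRange(f["img"],(40,80,120),(120,160,230));m[:,:240]=0;m[:50]=0;m[190:]=0;m[:,475:]=0
m&=(np.abs(P[...,2]-.072)<.004).astype(np.uint8)*255
v,u=np.nonzero(m);print("block",rect(rays(f,np.c_[u,v],.072)))
```

```text
lin 522 [ 0.4533 -0.2951  0.126 ] (array([ 454.9, -295.8]), array([17.6, 19. ]), 70.7)
plain 575 [ 0.56   -0.3152  0.126 ] (array([ 549.8, -310.7]), array([31. , 39.6]), 72.4)
ring 1060 (array([ 444.1, -321.1]), array([72.3, 56.3]), 68.8)
[-0.1672  0.5038] [-0.095   0.5604] far end [ 0.4322 -0.3526  0.081 ]
-0.13720325141535894 0.505281604774072 0.5603001100893291 0.5327908574317006
-0.12579209483813222 0.5045096178926266 0.5597878648162229 0.5321487413544248
-0.1143809382609055 0.5037626422409525 0.5599862637790654 0.5318744530100089
-0.10296978168367876 0.5038686058618203 0.5596036031650548 0.5317361045134374
block (array([ 507.4, -305.7]), array([ 61.9, 169.7]), 79.3)
```

move_arm(
  targets=[
    [0.2, 0.2, 0, 0.016, 0],
    [0.37, 0.39, 0, 0.016, 0],
    [0.38, 0.395, -0.2, 0.016, 0.2],
    [0.38, 0.395, -0.4, 0.016, 0.2],
    [0.38, 0.395, -0.6, 0.016, 0.2],
    [0.38, 0.395, -0.8, 0.016, 0.2],
    [0.38, 0.395, -1, 0.016, 0.2],
    [0.38, 0.395, -1, 0.016, 0.2],
  ],
)

```text
t: 2.5
ee_pos: [0.4518, -0.2943, 0.1162]
tcp_rot: [[0.353, 0.936, -0.005], [0.936, -0.353, 0.003], [0.001, -0.006, -1.0]]
wrist_force: [-1.0, 0.1, -0.1]
finger_gap: 0.0685
gripper_force: 0.0
```

move_arm(
  targets=[
    [0, 0, -0.1, 0, 0.2],
    [0, 0, -0.2, 0, 0.2],
    [0, 0, -0.29, 0, 0.2],
    [0, 0, -0.29, 0, 0.2],
    [0, 0, -0.29, 0, 0.4],
    [0, 0, -0.29, 0, 0.6],
    [0, 0, -0.29, 0, 0.8],
    [0, 0, -0.29, 0, 1],
    [0, 0, -0.29, 0, 1],
    [0, 0, -0.29, 0, 1],
  ],
)

```text
t: 3.33
ee_pos: [0.4551, -0.2944, 0.0917]
tcp_rot: [[0.351, 0.936, 0.001], [0.936, -0.351, -0.001], [-0.0, 0.001, -1.0]]
wrist_force: [-1.6, 0.7, 5.6]
finger_gap: 0.0129
gripper_force: 58.7
```

move_arm(
  targets=[
    [0, 0, 0.05, 0, 1],
    [0, 0, 0.15, 0, 1],
    [0, 0, 0.3, 0, 1],
    [0, 0, 0.45, 0, 1],
    [0, 0, 0.6, 0, 1],
    [0, 0, 0.75, 0, 1],
    [0, 0, 0.9, 0, 1],
    [0, 0, 1, 0, 1],
    [0, 0, 1, 0, 1],
    [0, 0, 1, 0, 1],
  ],
)

```text
t: 4.17
ee_pos: [0.4549, -0.2943, 0.1912]
tcp_rot: [[0.351, 0.936, 0.001], [0.936, -0.351, -0.0], [-0.0, 0.001, -1.0]]
wrist_force: [-0.5, -0.3, -2.7]
finger_gap: 0.0127
gripper_force: 58.6
```

Run:
```python
from h import *
for n in("wrist","side"):
    f=grab(n); cv2.imwrite(f"pics/{n}2.png",f["img"]); np.savez(f"{n}2.npz",**f)
a=cv2.imread("pics/wrist2.png");b=cv2.imread("pics/side2.png")
cv2.imwrite("pics/m2.png",np.hstack([a[:,100:460],b[100:340,200:420].repeat(2,0).repeat(2,1)[:420,:440]]))
```

```text
(no output)
```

View pics/m2.png

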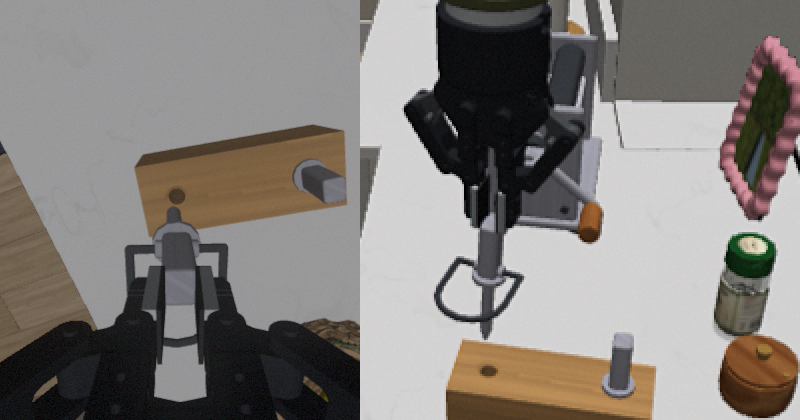

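Right half: the linchpin hangs upright in the grip with its ring open and level. The plain pin is untouched. Next I lift, turn about 12° and move towards the shaft.

move_arm(
  targets=[
    [0, 0, 0.2, 0, 1],
    [0, 0, 0.4, 0, 1],
    [0, 0.1, 0.55, 0.03, 1],
    [0.05, 0.25, 0.6, 0.06, 1],
    [0.1, 0.4, 0.6, 0.09, 1],
    [0.15, 0.6, 0.6, 0.12, 1],
    [0.15, 0.8, 0.6, 0.133, 1],
    [0.15, 1, 0.6, 0.133, 1],
    [0.15, 1, 0.6, 0.133, 1],
  ],
)

```text
t: 5.02
ee_pos: [0.4702, -0.1876, 0.2502]
tcp_rot: [[0.141, 0.99, -0.001], [0.99, -0.141, 0.002], [0.002, -0.001, -1.0]]
wrist_force: [0.6, 0.9, -1.7]
finger_gap: 0.013
gripper_force: 58.9
```

move_arm(
  targets=[
    [0.05, 0.15, 0, 0, 1],
    [0.1, 0.3, 0, 0, 1],
    [0.1, 0.4, 0, 0, 1],
    [0.1, 0.4, 0, 0, 1],
    [0.1, 0.4, 0, 0, 1],
    [0.1, 0.4, 0, 0, 1],
  ],
)

```text
t: 5.52
ee_pos: [0.4793, -0.1549, 0.2508]
tcp_rot: [[0.15, 0.989, -0.0], [0.989, -0.15, -0.0], [-0.0, -0.0, -1.0]]
wrist_force: [-0.2, 0.3, -1.6]
finger_gap: 0.0127
gripper_force: 58.9
```

Run:
```python
from h import *
for n in("wrist","side","top"):
    f=grab(n); cv2.imwrite(f"pics/{n}3.png",f["img"]); np.savez(f"{n}3.npz",**f)
a=cv2.imread("pics/wrist3.png");b=cv2.imread("pics/side3.png")
cv2.imwrite("pics/m3.png",np.hstack([a[:,100:460],b[100:310,180:400].repeat(2,0).repeat(2,1)]))
```

```text
(no output)
```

View pics/m3.png

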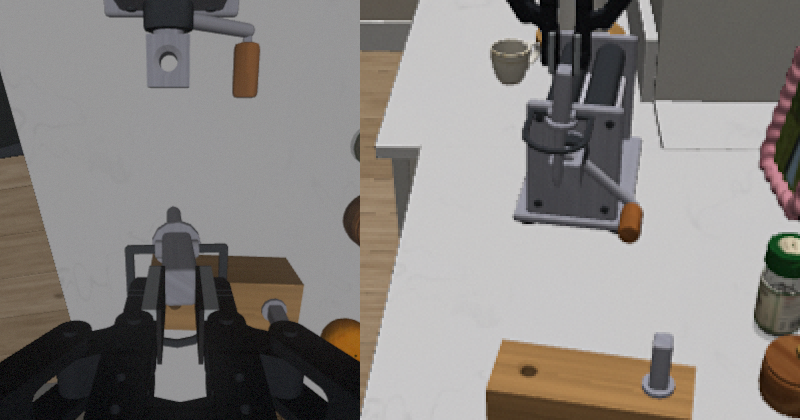

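Run:
```python
from h import *
np.set_printoptions(suppress=True,precision=4)
f=np.load("wrist3.npz");P=pts(f);g=f["img"]
tcp=np.array([.4793,-.1549]);R=np.array([[.15,.989],[.989,-.15]])
loc=lambda B:(B[:,:2]-tcp)@R
# shaft top points
w=(230,310,20,95);sl=np.s_[w[2]:w[3],w[0]:w[1]]
m=(np.abs(P[sl][...,2]-.135)<.0035)
v,u=np.nonzero(m);B=rays(f,np.c_[u+w[0],v+w[2]],.135);b=loc(B)
m2=(b[:,0]<b[:,0].min()+.035); print("shaft end",rect(B[m2]),b[m2].min(0),b[m2].max(0))
for a in (.003,.008,.018,.027): 
    q=b[np.abs(b[:,0]-b[:,0].min()-a)<.0012,1];print(a,q.min(),q.max(),q.mean())
# hole: low depth blob within shaft
c=np.zeros(P.shape[:2],np.uint8);c[45:82,250:288]=(P[45:82,250:288,2]<.125)*255
n,l,st,ce=cv2.connectedComponentsWithStats(c)
for i in range(1,n):
    if st[i,4]>20: print("hole",st[i],ce[i],rays(f,ce[i],.135),loc(rays(f,ce[i],.135)))
# pin silhouette by rows: bright/pixel depth
for z,r in((.165,None),):
  for v in range(206,240,4):
    uu=[u for u in range(255,300) if P[v,u,2]>.12]
    if uu: print(v,min(uu),max(uu),P[v,(min(uu)+max(uu))//2])
S=np.load("side0.npz");T=np.load("top0.npz")
for f,w in((T,(222,242,200,218)),):
  PP=pts(f);sl=np.s_[w[2]:w[3],w[0]:w[1]];m=((PP[sl][...,2]<.125)*255).astype(np.uint8)
  n,l,st,ce=cv2.connectedComponentsWithStats(m)
  for i in range(1,n): print(st[i],rays(f,ce[i]+[w[0],w[2]],.135))
```

```text
shaft end (array([487.3, -51.9]), array([34.8, 32. ]), 81.4) [ 0.0856 -0.0235] [0.1204 0.0085]
0.003 -0.022978717386503998 0.00782038641457842 -0.007571776067520855
0.008 -0.022841104538273337 0.007787879624853189 -0.00751787977619337
0.018 -0.023289566433849673 0.008457749281149719 -0.007274674927589113
0.027 -0.023036404587726034 0.00839228762196622 -0.0064410694103476055
hole [259  53  18  19 272] [267.6213  61.8015] [[ 0.4874 -0.0525  0.135 ]] [[ 0.1025 -0.0073]]
210 267 278 [ 0.476  -0.1515  0.1835]
214 266 279 [ 0.4763 -0.151   0.1943]
218 267 280 [ 0.4771 -0.1512  0.2026]
222 266 284 [ 0.48   -0.1432  0.2346]
226 260 291 [ 0.4797 -0.1451  0.2359]
230 256 295 [ 0.4794 -0.1472  0.2363]
234 255 297 [ 0.4799 -0.148   0.2407]
238 255 298 [ 0.48   -0.148   0.2467]
[0 0 1 2 2] [[ 0.5013 -0.031   0.135 ]]
[11  0  9 18 45] [[ 0.486  -0.0671  0.135 ]]
[ 6  5  6  7 32] [[ 0.4862 -0.0487  0.135 ]]
[ 0 15 15  3 26] [[ 0.4688 -0.0429  0.135 ]]
```

Run:
```python
from h import *
np.set_printoptions(suppress=True,precision=4)
f=np.load("side3.npz");P=pts(f)
# pin region in side: crop coords (u-180)*2
for v in range(128,196,4):
    uu=[u for u in range(245,320) if abs(P[v,u,1]+.16)<.014 and .14<P[v,u,2]<.3]
    if uu: print("side",v,min(uu),max(uu),P[v,uu].mean(0))
f=np.load("side0.npz");P=pts(f)
for v in range(256,300,4):
    uu=[u for u in range(320,345) if abs(P[v,u,1]+.318)<.02 and P[v,u,2]>.075]
    if uu: print("plain0",v,min(uu),max(uu),P[v,uu].mean(0))
f=np.load("wrist3.npz");P=pts(f)
for v in range(206,300,4):
    uu=[u for u in range(245,320) if abs(P[v,u,1]+.155)<.02 and abs(P[v,u,0]-.479)<.017 and P[v,u,2]>.14]
    if uu: print("wrist",v,min(uu),max(uu),P[v,uu].mean(0))
```

```text
side 128 270 292 [ 0.4686 -0.1605  0.298 ]
side 132 271 293 [ 0.4785 -0.1605  0.2909]
side 136 274 289 [ 0.4777 -0.1651  0.2859]
side 140 277 286 [ 0.478  -0.1645  0.2782]
side 144 277 286 [ 0.4781 -0.1645  0.2708]
side 148 277 286 [ 0.4784 -0.1633  0.2626]
side 152 276 285 [ 0.4768 -0.1643  0.2555]
side 156 264 287 [ 0.4684 -0.1604  0.2455]
side 160 263 296 [ 0.4761 -0.1651  0.2404]
side 164 276 285 [ 0.4772 -0.1678  0.2341]
side 168 277 282 [ 0.4759 -0.1598  0.2215]
side 172 277 282 [ 0.4761 -0.1585  0.2126]
side 180 276 281 [ 0.4746 -0.1584  0.196 ]
side 184 276 281 [ 0.4748 -0.1583  0.1875]
side 188 276 280 [ 0.4741 -0.1586  0.1792]
side 192 277 278 [ 0.4734 -0.1578  0.1701]
plain0 268 327 336 [ 0.5605 -0.312   0.1268]
plain0 272 327 336 [ 0.5596 -0.3212  0.1266]
plain0 276 326 335 [ 0.5583 -0.3233  0.1199]
plain0 280 326 335 [ 0.5591 -0.3233  0.1112]
plain0 284 325 334 [ 0.5583 -0.3226  0.1017]
plain0 288 322 339 [ 0.5595 -0.3177  0.0878]
plain0 292 321 337 [ 0.5594 -0.3207  0.0816]
plain0 296 324 336 [ 0.5609 -0.3257  0.0776]
wrist 210 267 278 [ 0.4762 -0.1519  0.1824]
wrist 21
[... 259 characters left out ...]
st 238 252 298 [ 0.4791 -0.1497  0.2421]
wrist 242 252 299 [ 0.4794 -0.1499  0.2473]
wrist 246 245 307 [ 0.4795 -0.1513  0.2495]
wrist 250 246 308 [ 0.4799 -0.1523  0.2524]
wrist 254 254 298 [ 0.4795 -0.1511  0.2601]
wrist 258 256 294 [ 0.4791 -0.1503  0.2664]
wrist 262 260 295 [ 0.4806 -0.1494  0.2731]
wrist 266 249 310 [ 0.482  -0.1469  0.2827]
wrist 270 248 311 [ 0.482  -0.147   0.2863]
wrist 274 247 312 [ 0.4819 -0.1477  0.2887]
wrist 278 245 314 [ 0.4816 -0.1484  0.2907]
wrist 282 245 315 [ 0.4819 -0.1493  0.2925]
wrist 286 245 316 [ 0.482  -0.1501  0.2944]
wrist 290 245 316 [ 0.4818 -0.1509  0.2962]
wrist 294 245 317 [ 0.4818 -0.1517  0.2979]
wrist 298 245 318 [ 0.4819 -0.1527  0.2993]
```

move_arm(
  targets=[
    [0.02, 0.15, 0, 0, 1],
    [0.04, 0.35, 0, 0, 1],
    [0.08, 0.6, 0, 0, 1],
    [0.1, 0.8, 0, 0, 1],
    [0.12, 0.92, 0, 0, 1],
    [0.12, 1, 0, 0, 1],
    [0.12, 1, 0, 0, 1],
  ],
)

```text
t: 6.25
ee_pos: [0.4918, -0.0529, 0.2511]
tcp_rot: [[0.147, 0.989, 0.0], [0.989, -0.147, 0.0], [0.0, 0.0, -1.0]]
wrist_force: [-0.4, 0.0, -2.3]
finger_gap: 0.0129
gripper_force: 58.9
```

move_arm(
  targets=[
    [0, 0.04, -0.05, 0, 1],
    [0, 0.04, -0.12, 0, 1],
    [0, 0.04, -0.2, 0, 1],
    [0, 0.04, -0.22, 0, 1],
    [0, 0.04, -0.22, 0, 1],
    [0, 0.04, -0.22, 0, 1],
  ],
)

```text
t: 6.75
ee_pos: [0.4916, -0.0506, 0.2288]
tcp_rot: [[0.15, 0.989, -0.0], [0.989, -0.15, 0.0], [0.0, -0.0, -1.0]]
wrist_force: [-1.1, 0.1, -0.4]
finger_gap: 0.0131
gripper_force: 58.9
```

Run:
```python
from h import *
np.set_printoptions(suppress=True,precision=4)
for n in("wrist","side"):
    f=grab(n); np.savez(f"{n}4.npz",**f); P=pts(f)
    if n=="side":
        a=f["img"][110:230,215:355].repeat(3,0).repeat(3,1)
        for v in range(140,190,3):
            uu=[u for u in range(255,320) if abs(P[v,u,1]+.053)<.012 and .138<P[v,u,2]<.21 and abs(P[v,u,0]-.487)<.012]
            if uu: print(v,min(uu),max(uu),P[v,uu].mean(0))
    else: b=f["img"][150:330,180:380].repeat(2,0).repeat(2,1)
cv2.imwrite("pics/m4.png",np.hstack([a[:360],b[:360,:380]]))
```

```text
149 284 288 [ 0.4896 -0.0538  0.2031]
152 283 287 [ 0.4878 -0.0537  0.1963]
158 283 287 [ 0.4882 -0.0539  0.183 ]
161 283 287 [ 0.4884 -0.055   0.1769]
164 282 286 [ 0.4866 -0.0534  0.1691]
167 282 286 [ 0.4868 -0.0542  0.1626]
170 282 286 [ 0.487  -0.0531  0.155 ]
173 283 284 [ 0.4862 -0.0525  0.1476]
176 288 289 [ 0.4967 -0.049   0.1386]
```

View pics/m4.png

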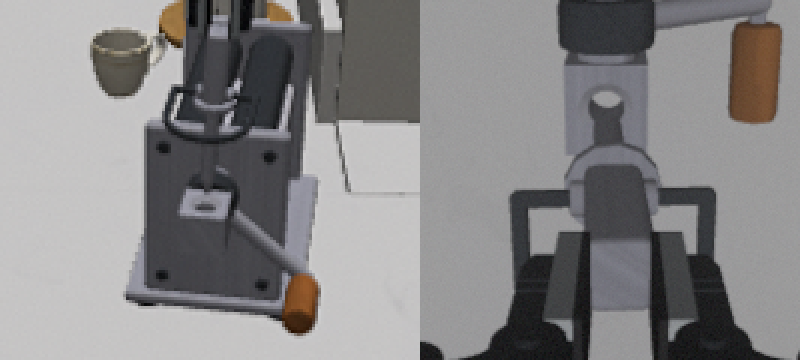

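Left (side view): the tip at (207,190) is just above the hole at (206,208). Right (wrist view): the tip at (605,115) covers the near part of the hole at (605,105). They look aligned, so I check numbers quickly before inserting.

Run:
```python
from h import *
f=np.load("side4.npz");print(rays(f,[283.3,179],.135).round(4), rays(f,[283.6,172.8],.146).round(4))
f=np.load("wrist4.npz");P=pts(f)
c=((P[185:215,255:300,2]<.12)*255).astype(np.uint8)
n,l,st,ce=cv2.connectedComponentsWithStats(c)
for i in range(1,n):
    if st[i,4]>10: print(st[i],ce[i],[rays(f,[255+st[i,0]+k*st[i,2]-.5,185+st[i,1]],.135).round(4)[0] for k in(0,.5,1)])
for v in range(196,224,4):
    uu=[u for u in range(255,295) if P[v,u,2]>.14]
    if uu: print(v,min(uu),max(uu),P[v,uu].mean(0).round(4))
```

```text
[[ 0.4861 -0.0551  0.135 ]] [[ 0.4865 -0.0489  0.146 ]]
[ 38   0   7  30 181] [41.45856354 14.68508287] [array([ 0.5049, -0.038 ,  0.135 ]), array([ 0.5075, -0.0384,  0.135 ]), array([ 0.5101, -0.0388,  0.135 ])]
[ 10  11  17  12 153] [17.51633987 16.58169935] [array([ 0.4826, -0.0433,  0.135 ]), array([ 0.489 , -0.0442,  0.135 ]), array([ 0.4954, -0.0452,  0.135 ])]
208 269 277 [ 0.4889 -0.0473  0.1567]
212 267 279 [ 0.489  -0.0477  0.1648]
216 267 280 [ 0.4894 -0.0479  0.1733]
220 267 280 [ 0.4895 -0.048   0.1813]
```

move_arm(
  targets=[
    [0, 0, -0.05, 0, 1],
    [0, 0, -0.1, 0, 1],
    [0, 0, -0.15, 0, 1],
    [0, 0, -0.2, 0, 1],
    [0, 0, -0.2, 0, 1],
  ],
)

```text
t: 7.27
ee_pos: [0.4911, -0.0502, 0.2077]
tcp_rot: [[0.149, 0.989, -0.002], [0.989, -0.149, 0.0], [0.0, -0.002, -1.0]]
wrist_force: [-0.2, 0.1, -1.2]
finger_gap: 0.013
gripper_force: 58.9
```

Now the tip is about 11 mm into the hole with no contact force.

move_arm(
  targets=[
    [0, 0, -0.05, 0, 1],
    [-0.005, 0, -0.1, 0, 1],
    [-0.01, 0, -0.15, 0, 1],
    [-0.01, 0, -0.2, 0, 1],
    [-0.015, 0, -0.25, 0, 1],
    [-0.015, 0, -0.3, 0, 1],
    [-0.015, 0, -0.3, 0, 1],
  ],
)

```text
t: 7.85
ee_pos: [0.4897, -0.0502, 0.1779]
tcp_rot: [[0.149, 0.989, -0.001], [0.989, -0.149, 0.0], [0.0, -0.001, -1.0]]
wrist_force: [-1.0, -0.4, -1.6]
finger_gap: 0.0129
gripper_force: 58.9
```

move_arm(
  targets=[
    [0, 0, -0.05, 0, 1],
    [-0.005, 0, -0.1, 0, 1],
    [-0.005, 0, -0.15, 0, 1],
    [-0.005, 0, -0.18, 0, 1],
    [-0.005, 0, -0.21, 0, 1],
    [-0.005, 0, -0.21, 0, 1],
  ],
)

```text
t: 8.35
ee_pos: [0.4895, -0.0502, 0.1574]
tcp_rot: [[0.149, 0.989, -0.001], [0.989, -0.149, 0.0], [0.0, -0.001, -1.0]]
wrist_force: [-0.4, -0.3, -2.9]
finger_gap: 0.0129
gripper_force: 58.9
```

move_arm(
  targets=[
    [0, 0, -0.01, 0, 1],
    [0, 0, -0.02, 0, 1],
    [0, 0, -0.03, 0, 1],
    [0, 0, -0.035, 0, 1],
    [0, 0, -0.035, 0, 1],
  ],
)

```text
t: 8.77
ee_pos: [0.49, -0.0502, 0.1549]
tcp_rot: [[0.149, 0.989, 0.001], [0.989, -0.149, -0.0], [-0.0, 0.001, -1.0]]
wrist_force: [-0.5, 0.1, -0.8]
finger_gap: 0.0127
gripper_force: 59.2
```

move_arm(
  targets=[
    [0, 0, 0, 0, 0.85],
    [0, 0, 0, 0, 0.7],
    [0, 0, 0, 0, 0.6],
    [0, 0, 0, 0, 0.6],
    [0, 0, 0.1, 0, 0.6],
    [0, 0, 0.25, 0, 0.6],
    [0, 0, 0.5, 0, 0.6],
    [0, 0, 0.75, 0, 0.6],
    [0, 0, 0.75, 0, 0.6],
  ],
)

```text
t: 9.52
ee_pos: [0.492, -0.0501, 0.2349]
tcp_rot: [[0.149, 0.989, 0.007], [0.989, -0.149, -0.001], [-0.0, 0.007, -1.0]]
wrist_force: [0.8, 0.3, 1.2]
finger_gap: 0.0345
gripper_force: 0.0
```

Run:
```python
from h import *
np.set_printoptions(suppress=True,precision=4)
for n in("wrist","side","top"):
    f=grab(n); np.savez(f"{n}5.npz",**f)
    if n=="side": a=f["img"][110:230,215:355].repeat(3,0).repeat(3,1)
    if n=="wrist": b=f["img"][100:380,180:380].repeat(2,0).repeat(2,1)[:360]
cv2.imwrite("pics/m5.png",np.hstack([a[:360],b[:360,:380]]))
```

```text
(no output)
```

View pics/m5.png

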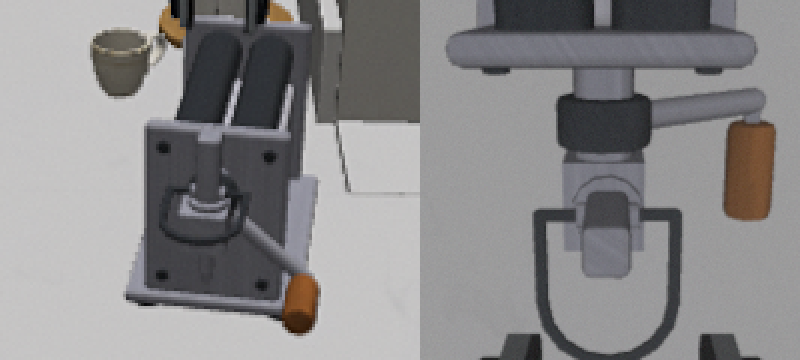

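Right: the pin is seated, with the ring open and pointing straight away from the machine; its far end is near (610,355) in the crop. Left: the collar sits on the shaft.

Run:
```python
from h import *
np.set_printoptions(suppress=True,precision=4)
R=np.array([[.149,.989],[.989,-.149]])
for n,w in(("wrist",(225,335,195,300)),("side",(260,305,160,200)),("top",(200,290,170,240))):
    f=np.load(n+"5.npz");P=pts(f)[w[2]:w[3],w[0]:w[1]];g=f["img"][w[2]:w[3],w[0]:w[1]]
    m=(g.max(-1)<90)&(np.abs(P[...,2]-.144)<.009)&(P[...,1]<-.06)&(P[...,1]>-.125)
    v,u=np.nonzero(m)
    if len(v)<10: print(n,len(v));continue
    B=rays(f,np.c_[u+w[0],v+w[2]],.144);b=B[:,:2]@R
    e=b[:,0]<b[:,0].min()+.004
    print(n,len(v),"far",B[e].mean(0),"z",P[v,u][e].mean(0),(b[:,1].min()+b[:,1].max())/2-(np.array([.4875,-.051])@R)[1],np.ptp(b[:,1]))
    h=pts(f)[...,2]; 
    m=(P[...,2]>.182)&(P[...,2]<.196)&(np.abs(P[...,0]-.4875)<.014)&(np.abs(P[...,1]+.051)<.014)
    print("head",m.sum(),P[m].mean(0),P[m].max(0))
print(env.get_state()["ee_pos"])
```

```text
wrist 913 far [ 0.4797 -0.1125  0.144 ] z [ 0.4799 -0.1115  0.1457] 0.00168159925399336 0.056434966575575396
head 640 [ 0.4891 -0.0505  0.1879] [ 0.4973 -0.0421  0.1908]
side 141 far [ 0.478  -0.1096  0.144 ] z [ 0.4779 -0.113   0.1462] -0.00048701508399928706 0.05716945845073057
head 1 [ 0.4921 -0.0614  0.1828] [ 0.4921 -0.0614  0.1828]
top 139 far [ 0.4797 -0.1092  0.144 ] z [ 0.4793 -0.1093  0.1468] 0.00025607241616015797 0.0558132156111647<stdin>:14: RuntimeWarning: Mean of empty slice.
  ret = um.true_divide(
Traceback (most recent call last):
ValueError: zero-size array to reduction operation maximum which has no identity
```

move_arm(
  targets=[
    [-0.02, -0.15, 0, 0, 0.7],
    [-0.06, -0.3, 0, 0, 0.8],
    [-0.11, -0.45, 0, 0, 1],
    [-0.11, -0.6, 0, 0, 1],
    [-0.11, -0.6, -0.2, 0, 1],
    [-0.11, -0.6, -0.4, 0, 1],
    [-0.11, -0.6, -0.6, 0, 1],
    [-0.11, -0.6, -0.7, 0, 1],
    [-0.11, -0.6, -0.7, 0, 1],
    [-0.11, -0.6, -0.7, 0, 1],
  ],
)

```text
t: 10.5
ee_pos: [0.4785, -0.1101, 0.1594]
tcp_rot: [[0.149, 0.989, -0.001], [0.989, -0.149, 0.001], [0.0, -0.001, -1.0]]
wrist_force: [0.6, 0.0, 1.5]
finger_gap: 0.0004
gripper_force: 0.0
```

Next I press down from 0.159 to about 0.114 at a steady pace.

move_arm(
  targets=[
    [0, 0, -0.06, 0, 1],
    [0, 0, -0.12, 0, 1],
    [0, 0, -0.18, 0, 1],
    [0, 0, -0.24, 0, 1],
    [0, 0, -0.3, 0, 1],
    [0, 0, -0.36, 0, 1],
    [0, 0, -0.42, 0, 1],
    [0, 0, -0.45, 0, 1],
    [0, 0, -0.45, 0, 1],
    [0, 0, -0.45, 0, 1],
  ],
)

```text
t: 11.33
ee_pos: [0.4788, -0.1102, 0.1145]
tcp_rot: [[0.149, 0.989, -0.0], [0.989, -0.149, 0.0], [0.0, -0.0, -1.0]]
wrist_force: [0.4, 0.0, 0.4]
finger_gap: -0.0001
gripper_force: 0.0
```

move_arm(
  targets=[
    [0, 0, 0.15, 0, 1],
    [0, 0, 0.3, 0, 1],
    [0, 0, 0.5, 0, 1],
    [0, -0.2, 0.8, 0, 1],
    [0, -0.4, 1, 0, 1],
    [0, -0.6, 1, 0, 1],
    [0, -0.8, 1, 0, 1],
    [0, -0.9, 1, 0, 1],
    [0, -0.9, 1, 0, 1],
  ],
)

```text
t: 12.08
ee_pos: [0.4783, -0.2025, 0.2144]
tcp_rot: [[0.153, 0.988, -0.0], [0.988, -0.153, -0.0], [-0.0, -0.0, -1.0]]
wrist_force: [0.1, 0.6, -0.1]
finger_gap: 0.0002
gripper_force: 0.0
```

Run:
```python
from h import *
for n in("wrist","side"):
    f=grab(n); np.savez(f"{n}6.npz",**f)
    if n=="side": a=f["img"][110:310,215:355].repeat(3,0).repeat(3,1)
    if n=="wrist": b=f["img"][0:280,180:380].repeat(2,0).repeat(2,1)
cv2.imwrite("pics/m6.png",np.hstack([a[:560],b[:560,:380]]))
```

```text
(no output)
```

View pics/m6.png

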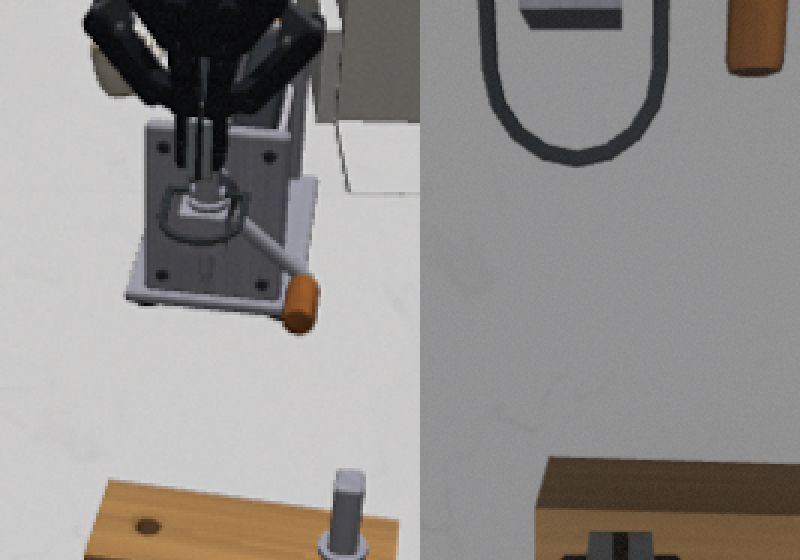

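The ring is still open: its far end is at (577,158) on the right. So the first press slipped or missed. I measure the ring again.

Run:
```python
from h import *
np.set_printoptions(suppress=True,precision=4)
R=np.array([[.149,.989],[.989,-.149]])
for n,w in(("wrist",(195,325,0,100)),("side",(260,305,160,200))):
    f=np.load(n+"6.npz");P=pts(f)[w[2]:w[3],w[0]:w[1]];g=f["img"][w[2]:w[3],w[0]:w[1]]
    m=(g.max(-1)<95)&(np.abs(P[...,2]-.144)<.03)&(P[...,1]<-.06)&(P[...,1]>-.14)
    v,u=np.nonzero(m);B=rays(f,np.c_[u+w[0],v+w[2]],.144);b=B[:,:2]@R
    e=b[:,0]<b[:,0].min()+.005
    print(n,len(v),"far ray",B[e].mean(0),"depth",P[v,u][e].mean(0),"all z",np.percentile(P[v,u][:,2],[5,50,95]), "y",B[:,1].min(),b[:,1].min(),b[:,1].max())
f=np.load("wrist6.npz");P=pts(f)  # shut fingertips geometry in tool frame
s=env.get_state();Rt=np.array(s["tcp_rot"]);L=(P-np.array(s["ee_pos"]))@Rt
m=(np.abs(L[...,2])<.03)&(np.abs(L[...,1])<.03)&(np.abs(L[...,0])<.03)
for z in(-.02,-.01,-.005,0,.005):
    q=L[m&(np.abs(L[...,2]-z)<.0025)]
    if len(q): print(z,len(q),q.min(0),q.max(0))
print(s["ee_pos"])
```

```text
wrist 2013 far ray [ 0.4798 -0.1125  0.144 ] depth [ 0.4798 -0.1126  0.1456] all z [0.1208 0.1454 0.1469] y -0.11563819904636843 0.46301267728998263 0.5194818510105949
side 251 far ray [ 0.4816 -0.1127  0.144 ] depth [ 0.4824 -0.0845  0.1257] all z [0.1176 0.1452 0.1545] y -0.11726374505999715 0.4606647556906354 0.517834214141366
[ 0.4788 -0.1993  0.2144]
```

move_arm(
  targets=[
    [0, 0.2, 0, 0, 1],
    [0, 0.4, 0, 0, 1],
    [0, 0.6, 0, 0, 1],
    [0.01, 0.8, -0.1, 0, 1],
    [0.01, 0.87, -0.3, 0, 1],
    [0.01, 0.87, -0.5, 0, 1],
    [0.01, 0.87, -0.6, 0, 1],
    [0.01, 0.87, -0.68, 0, 1],
    [0.01, 0.87, -0.74, 0, 1],
    [0.01, 0.87, -0.8, 0, 1],
    [0.01, 0.87, -0.8, 0, 1],
    [0.01, 0.87, -0.8, 0, 1],
  ],
)

```text
t: 13.18
ee_pos: [0.4799, -0.1134, 0.1348]
tcp_rot: [[0.15, 0.989, 0.0], [0.989, -0.15, 0.0], [0.0, 0.0, -1.0]]
wrist_force: [-0.2, -0.5, -0.2]
finger_gap: 0.0005
gripper_force: 0.0
```

Run:
```python
from h import *
np.set_printoptions(suppress=True,precision=4)
for n in("side","wrist"):
    f=grab(n); np.savez(f"{n}7.npz",**f)
    if n=="side": a=f["img"][130:230,225:345].repeat(4,0).repeat(4,1)
    if n=="wrist": b=f["img"][160:360,200:360].repeat(2,0).repeat(2,1)
s=env.get_state();print(s["ee_pos"],s["wrist_force"])
cv2.imwrite("pics/m7.png",np.hstack([a,b]))
```

```text
[ 0.4802 -0.1134  0.1351] [ 0.0009 -0.707   0.3547]
```

View pics/m7.png

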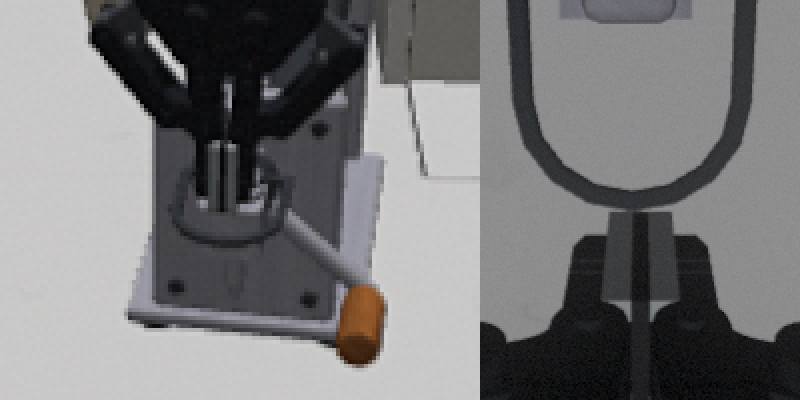

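Run:
```python
from h import *
np.set_printoptions(suppress=True,precision=4)
f=np.load("side7.npz");P=pts(f)
print(rays(f,[280.5,182],.135))
for v in range(160,192,2): print("s",v,P[v,276:286:3].round(3).tolist())
f=np.load("wrist7.npz");P=pts(f)
for v in range(240,312,6): print("w",v,P[v,275-4:285-4:8].round(3).tolist())
```

```text
[[ 0.4803 -0.0669  0.135 ]]
s 160 [[0.47, -0.123, 0.217], [0.475, -0.124, 0.217], [0.481, -0.126, 0.219], [0.486, -0.128, 0.22]]
s 162 [[0.47, -0.125, 0.214], [0.475, -0.126, 0.214], [0.481, -0.126, 0.215], [0.486, -0.127, 0.215]]
s 164 [[0.47, -0.127, 0.211], [0.475, -0.127, 0.211], [0.481, -0.125, 0.21], [0.486, -0.129, 0.212]]
s 166 [[0.47, -0.119, 0.202], [0.476, -0.124, 0.205], [0.481, -0.124, 0.205], [0.486, -0.128, 0.207]]
s 168 [[0.47, -0.118, 0.197], [0.476, -0.122, 0.2], [0.481, -0.128, 0.203], [0.487, -0.124, 0.201]]
s 170 [[0.47, -0.12, 0.194], [0.476, -0.125, 0.197], [0.481, -0.123, 0.196], [0.487, -0.122, 0.195]]
s 172 [[0.47, -0.118, 0.188], [0.476, -0.125, 0.193], [0.481, -0.126, 0.194], [0.487, -0.121, 0.191]]
s 174 [[0.47, -0.12, 0.185], [0.476, -0.124, 0.188], [0.481, -0.127, 0.19], [0.487, -0.122, 0.187]]
s 176 [[0.47, -0.118, 0.18], [0.476, -0.123, 0.183], [0.482, -0.125, 0.185], [0.487, -0.12, 0.182]]
s 178 [[0.471, -0.119, 0.176], [0.476, -0.124, 0.179], [0.482, -0.126, 0.181], [0.487, -0.121, 0.178]]
s 180 [[0.471, -0.061, 0.136], [0.476, -0.125, 0.176], [0.48
[... 504 characters left out ...]
, [0.483, -0.115, 0.147], [0.488, -0.113, 0.146]]
w 240 [[0.467, -0.159, -0.002], [0.474, -0.16, -0.001]]
w 246 [[0.466, -0.164, -0.0], [0.473, -0.167, -0.002]]
w 252 [[0.465, -0.171, -0.001], [0.472, -0.171, 0.0]]
w 258 [[0.478, -0.11, 0.147], [0.482, -0.111, 0.146]]
w 264 [[0.477, -0.114, 0.146], [0.481, -0.115, 0.145]]
w 270 [[0.48, -0.103, 0.175], [0.483, -0.104, 0.173]]
w 276 [[0.48, -0.103, 0.18], [0.483, -0.104, 0.179]]
w 282 [[0.48, -0.103, 0.184], [0.483, -0.104, 0.184]]
w 288 [[0.48, -0.104, 0.188], [0.483, -0.104, 0.189]]
w 294 [[0.48, -0.104, 0.192], [0.483, -0.104, 0.192]]
w 300 [[0.48, -0.104, 0.196], [0.483, -0.104, 0.196]]
w 306 [[0.48, -0.103, 0.201], [0.483, -0.104, 0.201]]
```

The calibrated depth shows the tips really sit at z ≈ 0.169 with the TCP reported at 0.135. So the tips are about 34 mm higher than reported, and the earlier press stopped just above the wire. I press on down to a tip height of about 0.113.

move_arm(
  targets=[
    [0, 0.02, -0.06, 0, 1],
    [0, 0.02, -0.12, 0, 1],
    [0, 0.02, -0.18, 0, 1],
    [0, 0.02, -0.24, 0, 1],
    [0, 0.02, -0.3, 0, 1],
    [0, 0.02, -0.36, 0, 1],
    [0, 0.02, -0.42, 0, 1],
    [0, 0.02, -0.48, 0, 1],
    [0, 0.02, -0.53, 0, 1],
    [0, 0.02, -0.56, 0, 1],
    [0, 0.02, -0.56, 0, 1],
    [0, 0.02, -0.56, 0, 1],
  ],
)

```text
t: 14.28
ee_pos: [0.4797, -0.1112, 0.0785]
tcp_rot: [[0.149, 0.989, -0.0], [0.989, -0.149, 0.0], [0.0, -0.0, -1.0]]
wrist_force: [0.1, -0.3, -0.2]
finger_gap: -0.0
gripper_force: 0.0
```

```bash
cat > ring.py <<'E'
from h import *
np.set_printoptions(suppress=True,precision=4)
f=grab("side");P=pts(f);s=env.get_state();print(s["t"],s["ee_pos"],s["wrist_force"])
m=np.zeros(P.shape[:2],bool);m[150:230,255:310]=1
m&=(f["img"].max(-1)<95)&(P[...,1]<-.075)&(P[...,1]>-.13)&(P[...,2]>.05)&(P[...,2]<.16)
print("dark pts out front",m.sum(),np.percentile(P[m][:,1:],[5,50,95],axis=0) if m.any() else "")
h=(P[...,2]>.17)&(P[...,2]<.2)&(np.abs(P[...,0]-.489)<.014)&(np.abs(P[...,1]+.055)<.015)
if h.any(): print("head",h.sum(),P[h].mean(0),P[h].max(0))
np.savez("sideR.npz",**f)
E
python3 ring.py
```

```text
14.3333 [ 0.4799 -0.1113  0.0787] [-0.6071 -0.2929  1.3982]
dark pts out front 313 [[-0.1256  0.117 ]
 [-0.1206  0.1406]
 [-0.1133  0.1587]]
```

Retreat up and away, then check.

move_arm(
  targets=[
    [0, -0.15, 0.1, 0, 1],
    [0, -0.3, 0.3, 0, 1],
    [0, -0.5, 0.5, 0, 1],
    [0, -0.7, 0.7, 0, 1],
    [0, -0.85, 0.9, 0, 1],
    [0, -1, 1, 0, 1],
    [0, -1, 1, 0, 1],
  ],
)

```text
t: 14.92
ee_pos: [0.4806, -0.215, 0.1812]
tcp_rot: [[0.153, 0.988, 0.004], [0.988, -0.153, -0.003], [-0.002, 0.004, -1.0]]
wrist_force: [-0.2, -0.7, 0.4]
finger_gap: -0.0001
gripper_force: 0.0
```

```bash
python3 ring.py
python3 - <<'E'
from h import *
np.set_printoptions(suppress=True,precision=4)
f=np.load("sideR.npz");P=pts(f);n=f["img"].max(-1)
# anything in front of the machine face at y -0.12..-0.03, by z band
m=np.zeros(n.shape,bool);m[140:235,250:312]=1;m&=(P[...,1]<-.035)&(P[...,1]>-.13)&(np.abs(P[...,0]-.485)<.045)
for z in np.arange(.05,.2,.01):
    q=P[m&(np.abs(P[...,2]-z)<.005)]
    if len(q): print(round(z,3),len(q),q.min(0),q.max(0))
h=(P[...,2]>.08)&(P[...,2]<.14)&(np.abs(P[...,0]-.56)<.02)&(np.abs(P[...,1]+.318)<.02); print("plain",P[h].mean(0),P[h].max(0))
f=grab("wrist");P=pts(f)
h=(P[...,2]>.183)&(P[...,2]<.2)&(np.abs(P[...,0]-.489)<.02)&(np.abs(P[...,1]+.055)<.02); print("wrist head",h.sum(),P[h].mean(0) if h.any() else"")
h=(np.abs(P[...,2]-.145)<.005)&(P[...,1]<-.075)&(P[...,1]>-.13);print("ring-level px",h.sum())
E
```

```text
14.9667 [ 0.4802 -0.2128  0.1796] [-0.4498  0.7629 -1.039 ]
dark pts out front 3 [[-0.0846  0.0641]
 [-0.0842  0.0653]
 [-0.0798  0.0662]]
head 22 [ 0.485  -0.0566  0.1841] [ 0.4863 -0.0434  0.1913]
0.07 3 [ 0.4871 -0.0547  0.0727] [ 0.4892 -0.0517  0.0744]
0.08 7 [ 0.4805 -0.061   0.0778] [ 0.4909 -0.0545  0.0849]
0.09 64 [ 0.4635 -0.0658  0.0851] [ 0.5073 -0.0499  0.0948]
0.1 27 [ 0.4613 -0.065   0.095 ] [ 0.5132 -0.0538  0.1049]
0.11 77 [ 0.4591 -0.0711  0.1053] [ 0.5149 -0.0413  0.115 ]
0.12 51 [ 0.459  -0.0718  0.1151] [ 0.5148 -0.0455  0.1246]
0.13 22 [ 0.4589 -0.0609  0.125 ] [ 0.5144 -0.0465  0.1348]
0.14 21 [ 0.4609 -0.0618  0.1351] [ 0.5138 -0.0483  0.145 ]
0.15 17 [ 0.4608 -0.0578  0.1452] [ 0.5136 -0.0449  0.1489]
0.17 3 [ 0.4844 -0.0596  0.1702] [ 0.4845 -0.059   0.1749]
0.18 7 [ 0.4842 -0.0627  0.1779] [ 0.4863 -0.0569  0.1841]
0.19 12 [ 0.484  -0.0594  0.1855] [ 0.4862 -0.0434  0.1913]
plain [ 0.5591 -0.3209  0.1097] [ 0.5679 -0.3059  0.1286]
wrist head 0 
ring-level px 0
```

The ring now hangs shut round the shaft: wire at z 0.085–0.145, y ≈ -0.06, 56 mm wide. The pin is seated, the plain pin hasn't moved and the gripper is clear of everything.

```bash
python3 -c "
from station import env
print(env.close_job())"
```

```text
the job is handed in; nothing more can be done
None
```

I handed the job in at about 15 s of the 48 s allowed: the linchpin is seated in the shaft, its ring is snapped shut round the shaft's end, and the plain pin was not touched; the hand-in returned no verdict.

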